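# Load a kiln shelf with bisque ware

## Task

Load the kiln shelf for the next firing, one piece to each round clay cookie, centred and upright: the bottle vase on the end cookie beside the square post, the mug on the end cookie at the other end (beside the little cone pack), and the jar on the cookie between them, with the small lid that fits it seated on top of the jar. Leave the wide lid and the bowl where they are, and let go of everything at the end.

Things in the scene. Friction and masses are not known exactly. Their poses are not given: they have to be found in the camera images.
- vase_mid (a point): bottle vase, pale pinkish unglazed clay, 120 mm tall: foot 42 mm across, belly 56 mm across at 30 mm up, narrowing to a round neck 32 mm across from 78 to 112 mm up, lip 36 mm. Loose, about 0.3 kg. Point on its axis half-way up (60 mm above its foot), z up along its axis. Take it by the neck
- mug_mid (a point): mug of the same clay, open at the top, 85 mm tall, body 58 mm across, with one loop handle on its +y side that reaches to about 55 mm from the axis. Loose, about 0.24 kg. Point on the body's axis half-way up (42.5 mm above its foot), z up. Grip the body across its x axis, clear of the handle
- jar_mid (a point): small squat open jar without a handle, same clay, 60 mm tall: foot 48 mm across, straight sides 60 mm across from 12 to 46 mm up, drawn in to a rim 52 mm across outside and 44 mm inside. Loose, about 0.22 kg. Point on its axis half-way up (30 mm above its foot), z up
- lid_mid (a point): small lid of the same clay, fits the jar: disc 58 mm across, 5 thick; knob on top 20 mm across, 24 high; plug below 34 mm across, 7 deep, 5 mm play all round in the jar's mouth. 36 mm tall, lies knob up on its plug. Loose, 0.07 kg. Point on its axis 18 mm above the plug's underside, 6 mm above the disc's top; z up. Seated, it lies 41 mm above the jar's point
- cookie_a: flat round buff clay disc (kiln cookie), 88 mm across, 8 mm thick, fixed on the off-white kiln shelf (fixed slab 430 x 130 x 15 mm, turned up to 35 deg either way from pointing straight ahead). Origin: centre of its underside; its top is 8 mm above that, 23 mm above the desk. One of the two end cookies of the row, about 110 mm from cookie_b; the post is beside either this one or cookie_c
- cookie_b: flat round buff clay disc (kiln cookie), 88 mm across, 8 mm thick, fixed on the off-white kiln shelf (fixed slab 430 x 130 x 15 mm, turned up to 35 deg either way from pointing straight ahead). Origin: centre of its underside; its top is 8 mm above that, 23 mm above the desk. The middle cookie of the row of three
- cookie_c: flat round buff clay disc (kiln cookie), 88 mm across, 8 mm thick, fixed on the off-white kiln shelf (fixed slab 430 x 130 x 15 mm, turned up to 35 deg either way from pointing straight ahead). Origin: centre of its underside; its top is 8 mm above that, 23 mm above the desk. The other end cookie, about 110 mm from cookie_b on the side away from cookie_a
- post: square kiln post of buff clay, 34 x 34 x 70 mm, standing fixed on one end of the kiln shelf, its centre 75 to 90 mm from the nearest cookie's centre; origin at the centre of its underside, 15 mm above the desk. At the shelf's other end stands a fixed cone pack (low clay bar with three small pointed cones, 51 mm tall)
- wide_lid_mid (a point): bystander: wide lid shaped like the small one but 86 mm across, 36 mm tall, same clay, lying knob up; does not fit the jar, not to be moved. Point on its axis 18 mm up
- bowl_mid (a point): bystander: low open bowl, 80 mm across, 40 mm tall, same clay; not to be moved. Point on its axis 20 mm up
Mind the look-alikes: they are no part of the job. What is shaped like the part that bears mug_mid but pink or purple is not meant.

How it is judged (in metres and radians):
At the end, for the whole second after the job is handed in: Vase on the end cookie by the post, mug on the other end, jar on the middle one: each within 15 mm of its cookie's centre, resting on it (height 4 mm), upright (0.1 rad). Small lid seated on the jar: 7 mm, height 4 mm, 0.1 rad. All at rest and released (((horizontal distance between cookie_a and post below 0.12 m and horizontal distance between vase_mid and cookie_a below 0.015 m and z of vase_mid in the frame of cookie_a between 0.064 and 0.072 m and horizontal distance between mug_mid and cookie_c below 0.015 m and z of mug_mid in the frame of cookie_c between 0.0465 and 0.0545 m) or (horizontal distance between cookie_c and post below 0.12 m and horizontal distance between vase_mid and cookie_c below 0.015 m and z of vase_mid in the frame of cookie_c between 0.064 and 0.072 m and horizontal distance between mug_mid and cookie_a below 0.015 m and z of mug_mid in the frame of cookie_a between 0.0465 and 0.0545 m)) and horizontal distance between jar_mid and cookie_b below 0.015 m and z of jar_mid in the frame of cookie_b between 0.034 and 0.042 m and horizontal distance between lid_mid and jar_mid below 0.007 m and z of lid_mid in the frame of jar_mid between 0.037 and 0.045 m and angle between each of vase_mid, mug_mid, jar_mid, lid_mid's own z axis and vertical below 0.1 rad and linear speed of each of vase, mug, jar, lid below 0.02 m/s and contact force between each of vase, mug, jar, lid and the fingers below 0.1 N); the robot touches nothing.
It fails at once if the wide lid is moved by more than 30 mm (distance of wide_lid_mid from where it was at the start of the episode above 0.03 m).
It fails at once if the bowl is moved by more than 30 mm (distance of bowl_mid from where it was at the start of the episode above 0.03 m).
It also fails if it takes over 120 s, if anything falls off the work surface, if the arm or the gripper's body presses on something with over 40 N, if the wrist force passes 120 N, or if a joint passes its speed limit or range.

## Robot

A 6-joint arm with a two-finger parallel gripper is mounted at the origin on the work surface. World frame = base frame: x ahead of the robot, y to its left, z up, the work surface at z = 0. Lengths are in m, angles in degrees, forces in N, time in s.
With the tool pointing down it reaches from about 0.375 to 0.9 m from the base axis. Payload 3.1 kg.
Tool frame: the origin (TCP) lies on the centre line of the jaws, within the pads' length; the fingertips stand 25 mm ahead of it and the grasp point (between the pads) lies 6 mm ahead of it; z points along the fingers, y is the line along which they close (so a half turn about z gives the same grasp; the last joint's range is limited). The gripper opens to 87 mm and grips with 3 to 60 N. Pads are 19 mm wide; open, the fingers measure 117 mm over their backs; the gripper's body (75 mm by 190 mm) begins 51 mm behind the grasp point.
Start: joints at [64.544, 30.224, 82.088, -0, 67.689, -10.227], TCP at [0.164, 0.603, 0.248] pointing down, gripper open.
Joint ranges: [-176.69, 176.69], [-43.24, 126.21], [12.49, 139.97], [-82, 262], [0, 151.66], [-163.58, 163.58]. Speed limits (degrees/s): [159.86, 159.86, 180, 180, 180, 180].

## Interface

Orientations are given as a 3x3 rotation matrix whose columns are the frame's x, y, z axes.
In Python, from rig import bot, cams, models gives the robot as it stands. The module is installed in compiled form; this text tells all that it offers.
- The arm moves only by the shell command python3 -m handwheel 'ROWS' [OPENING]. ROWS is JSON, a list of rows, each a list of 6 numbers: the shift along the world's x, y, z each as a share of 1 m, from -1 to 1, then the turn, a rotation vector about the world's x, y, z each as a share of 2 rad, from -1 to 1. In form: [[dx, dy, dz, wx, wy, wz], ...]. A call has exactly 8 rows; each row is the pose to reach, as a shift and turn from the pose commanded when the call began; what a row does not reach only later rows make up. A row lasts 1/12 s, in which the tool goes at most 41.7 mm and 7.16 degrees, less where a joint would pass 70% of its speed; a pose out of reach is approached as far as the arm can. A call with a number of a shift or a turn outside -1 to 1 is refused whole. A call with a gripper value outside its range is refused whole. OPENING is the opening, from -1 (shut) to 1 (fully open), so that 0 is half open, set as the call begins (- or left out, the last holds). The fingers move at their own pace and stop on an object; the grip force is fixed at half the most. Time passes only in rows, so rows that repeat a pose let the fingers close, or fill a call up. It gives the time, the measured TCP pose, the force, the opening and the grip force at its end, in the units of the state.
- bot.read_state(): the state, without advancing time (a new reading comes with each control period).
- cams.capture(name): name is "scene" or "top" or "wrist"; returns (picture, depth): 384x512x3 uint8, blue, green, red; 384x512 float32, m along the optical axis (not along the pixel's ray), 0 where there is no reading.
- cams.calibration(name): a dict with "mtx" (3x3 intrinsics, pixels), "R" (3x3) and "t" (3): a world point X has camera coordinates R X + t; the wrist camera has in their place "tool_from_camera" (4x4, takes a point from camera to tool coordinates, whose origin is the TCP and whose axes are the flange's). Camera axes: x right, y down, z forward; pixel columns grow to the right and rows downward; lengths in m; the calibration is good to about 2 mm. A picture is of the moment at which its call begins: read the wrist's pose just before it. calibration takes no time and is no camera call.
- bot.hand_in(): hands the job in; it is judged then, once.
Trained networks look in the newest picture that a camera, given by its name, has taken for a name from the list of things; names that differ only in an ending like _2 or _b are one class to them, and where a whole thing is asked for, a point or a joint stands for the part that bears it (a point fixed in the world has none). Each returns a list of dicts, best first, with "conf" (0 to 1); they miss things now and then, are a little off and sometimes report something else, mostly with a low value. They report only what shows in the picture. A call takes as long as a camera call. They do not tell look-alikes from the thing itself.
- models.spot_in(query, camera): "position" ([column, row] in pixels, amid what is visible of it).
- models.tip_of(query, camera): "position" ([column, row] in pixels: a listed point, or the origin of a listed thing).
The state is a dict: "time_s": time; "joint_positions": joint angles; "qvel": joint speeds; "tau": joint torques, N m; "position": TCP position; "tcp_rot": TCP orientation; "force": force on the tool from outside, world axes, zero at the start; "moment": the same for the moment, N m; "opening": opening from 0.0 (shut) to 1.0 (fully open); "grasp_force": force on a finger pad.
Only numpy, scipy, OpenCV 4.12 (cv2) and the standard library are available. Lean on these libraries where they do the work, as an engineer would, in place of code of your own. Each camera call takes 0.05 s, during which the arm holds its last target. There are 200 camera calls.

## Working session

There is one attempt and no reset: what is moved stays moved. The work goes in short steps, Python scripts to look and compute and a shell command to move; the robot and the scene stay as the last step left them, time stands still between calls to the robot, and variables do not carry over. Pictures are saved under pics/ and viewed, at most 14 in all, crops included, and the job is handed in when it is done.

```bash
mkdir -p pics; cat > h.py <<'E'
import numpy as np,cv2
from rig import bot,cams,models
def w2(name,uv,z=None,depth=None,st=None):
    """pixel -> world, on plane z or with depth"""
    c=cams.calibration(name);K=c["mtx"];r=np.linalg.inv(K)@np.array([uv[0],uv[1],1.])
    if name=="wrist":
        T=np.array(c["tool_from_camera"]);Rw=np.array(st["tcp_rot"]);p=np.array(st["position"])
        o=Rw@T[:3,3]+p;M=Rw@T[:3,:3]
    else:
        R=np.array(c["R"]);M=R.T;o=-R.T@np.array(c["t"]).ravel()
    d=M@r
    s=depth if z is None else (z-o[2])/d[2]
    return o+s*d
E
python3 - <<'E'
from h import *
for n in("scene","top"):
    im,d=cams.capture(n);cv2.imwrite(f"pics/{n}0.png",im);np.save(f"{n}0.npy",d)
    print(n,w2(n,(256,192),z=0).round(3))
    for q in"vase_mid mug_mid jar_mid lid_mid cookie_a post wide_lid_mid bowl_mid".split():
        r=models.tip_of(q,n)
        print(q,[(np.round(x["position"]).tolist(),round(x["conf"],2)) for x in r[:5]])
s=bot.read_state();print(s["time_s"],s["opening"])
E
```

```text
scene [ 0.45 -0.1   0.  ]
vase_mid [([178.0, 150.0], 0.74), ([247.0, 179.0], 0.43)]
mug_mid [([227.0, 137.0], 0.85), ([136.0, 146.0], 0.84), ([190.0, 225.0], 0.78), ([186.0, 191.0], 0.69), ([226.0, 246.0], 0.64)]
jar_mid [([228.0, 205.0], 0.62)]
lid_mid [([160.0, 190.0], 0.64)]
cookie_a [([334.0, 275.0], 0.81), ([342.0, 243.0], 0.77), ([349.0, 215.0], 0.65)]
post [([313.0, 295.0], 0.63)]
wide_lid_mid [([211.0, 177.0], 0.75), ([160.0, 191.0], 0.66)]
bowl_mid [([249.0, 181.0], 0.71)]
top [ 0.542 -0.125  0.   ]
vase_mid [([353.0, 220.0], 0.75)]
mug_mid [([244.0, 141.0], 0.91), ([402.0, 220.0], 0.87), ([307.0, 181.0], 0.86), ([310.0, 273.0], 0.65), ([286.0, 146.0], 0.62)]
jar_mid [([264.0, 180.0], 0.57)]
lid_mid [([342.0, 177.0], 0.7)]
cookie_a [([148.0, 227.0], 0.98), ([145.0, 197.0], 0.86), ([150.0, 159.0], 0.84)]
post [([155.0, 135.0], 0.62)]
wide_lid_mid [([302.0, 222.0], 0.63)]
bowl_mid [([258.0, 224.0], 0.6), ([308.0, 180.0], 0.2)]
0.9 0.9995477026005359
```

View pics/scene0.png

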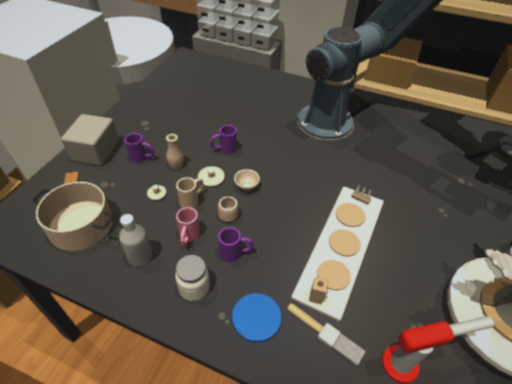

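View pics/top0.png

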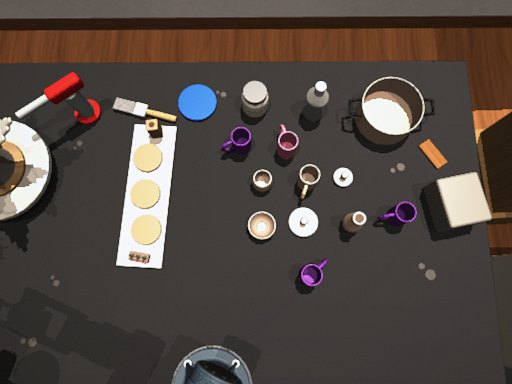

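The wanted mug is the clay one at top (307,181) and scene (188,192). Its look-alikes are purple at top (240,140), (404,212) and (312,275), and pink at (287,146). The vase is at (354,220), the jar at (262,181), the small lid at (343,177) and the wide lid at (303,222). The bowl is at (261,226). The cookies are at (148,157), (145,194) and (146,229), with the post at the top end (154,127) and the cone pack at the bottom (139,257).

```bash
cat >> h.py <<'E'
def cloud(n,d,st=None):
    v,u=np.nonzero(d>0);c=cams.calibration(n);K=c["mtx"]
    P=(np.linalg.inv(K)@np.array([u,v,np.ones(len(u))]))*d[v,u]
    if n=="wrist":
        T=np.array(c["tool_from_camera"]);P=T[:3,:3]@P+T[:3,3:4]
        P=np.array(st["tcp_rot"])@P+np.array(st["position"])[:,None]
    else:
        R=np.array(c["R"]);P=R.T@(P-np.array(c["t"]).reshape(3,1))
    return P.T,u,v
E
python3 - <<'E'
from h import *
im=cv2.imread("pics/top0.png");d=np.load("top0.npy");P,u,v=cloud("top",d)
def box(n,u0,u1,v0,v1,zl,zh):
    m=(u>=u0)&(u<=u1)&(v>=v0)&(v<=v1)&(P[:,2]>zl)&(P[:,2]<zh);Q=P[m]
    if not len(Q):print(n,"none");return
    c,r=cv2.minEnclosingCircle(Q[:,:2].astype(np.float32))
    print(n,len(Q),"circ",np.round(c,3),round(r,3),"mean",Q.mean(0).round(3),"zmax",Q[:,2].max().round(3))
box("vase",338,372,205,240,.10,.2)
box("mug",292,324,160,202,.07,.2)
box("jar",248,278,165,197,.05,.2)
box("lid",328,358,162,192,.006,.2)
box("wlid",285,322,203,241,.006,.2)
box("bowl",243,280,208,243,.03,.2)
box("shelf",112,180,122,270,.012,.03)
box("post",140,165,112,140,.075,.2)
for n,z,l in(("top",.06,[("vase",353,220)]),("top",.0425,[("mug",307,181)]),("top",.03,[("jar",264,180)]),("top",.018,[("lid",342,177),("wl",302,222)]),("top",.015,[("c1",150,159),("c2",145,197),("c3",148,227),("post",155,135)]),
 ("scene",.06,[("vase",178,150)]),("scene",.0425,[("mug",186,191)]),("scene",.03,[("jar",228,205)]),("scene",.018,[("lid",160,190)]),("scene",.015,[("c1",334,275),("c2",342,243),("c3",349,215)])):
    for a,x,y in l:print(n,a,w2(n,(x,y),z=z).round(3))
# cookies by colour on top
hsv=cv2.cvtColor(im,cv2.COLOR_BGR2HSV)
m=((hsv[...,1]>60)&(hsv[...,2]>150)).astype(np.uint8);m[:,:120]=0;m[:,175:]=0;m[:140]=0;m[248:]=0
k,_,s,c=cv2.connectedComponentsWithStats(m)
for i in range(1,k):
    if s[i,4]>200:print("cookie",c[i].round(1),s[i],w2("top",c[i],z=.023).round(4))
cv2.imwrite("pics/crop0.png",cv2.resize(im[150:250,230:380],None,fx=5,fy=5,interpolation=cv2.INTER_CUBIC))
E
```

```text
vase 153 circ [ 0.445 -0.399] 0.018 mean [ 0.445 -0.398  0.118] zmax 0.125
mug 160 circ [ 0.564 -0.273] 0.041 mean [ 0.568 -0.274  0.08 ] zmax 0.09
jar 113 circ [ 0.57  -0.144] 0.028 mean [ 0.565 -0.144  0.057] zmax 0.065
lid 285 circ [ 0.587 -0.389] 0.033 mean [ 0.585 -0.384  0.015] zmax 0.04
wlid 672 circ [ 0.446 -0.272] 0.062 mean [ 0.451 -0.262  0.013] zmax 0.039
bowl 183 circ [ 0.439 -0.141] 0.04 mean [ 0.441 -0.142  0.037] zmax 0.045
shelf 5194 circ [0.537 0.195] 0.221 mean [0.524 0.196 0.018] zmax 0.03
post 143 circ [0.724 0.174] 0.022 mean [0.724 0.174 0.083] zmax 0.088
top vase [ 0.447 -0.395  0.06 ]
top mug [ 0.564 -0.273  0.042]
top jar [ 0.571 -0.148  0.03 ]
top lid [ 0.582 -0.38   0.018]
top wl [ 0.448 -0.258  0.018]
top c1 [0.641 0.194 0.015]
top c2 [0.525 0.202 0.015]
top c3 [0.436 0.189 0.015]
top post [0.717 0.182 0.015]
scene vase [ 0.436 -0.386  0.06 ]
scene mug [ 0.57  -0.281  0.042]
scene jar [ 0.558 -0.146  0.03 ]
scene lid [ 0.582 -0.37   0.018]
scene c1 [0.648 0.205 0.015]
scene c2 [0.54  0.2   0.015]
scene c3 [0.433 0.194 0.015]
cookie [147.4 157.2] [134 143  28  30 625] [0.6442 0.1994 0.023 ]
cookie [144.9 193.9] [131 180  29  29 667] [0.5322 0.201  0.023 ]
cookie [145.8 229.5] [131 215  30  30 695] [0.4274 0.1928 0.023 ]
```

View pics/crop0.png

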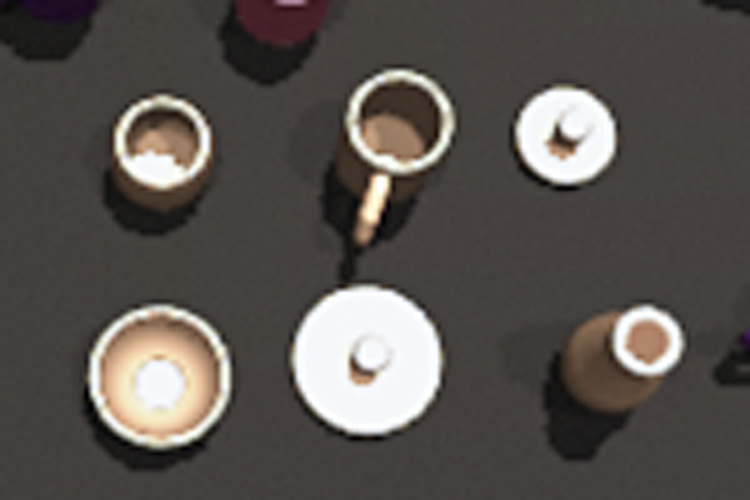

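```bash
python3 - <<'E'
from h import *
s=bot.read_state();print(np.round(s["tcp_rot"],3),s["position"],s["force"])
print(np.round(cams.calibration("wrist")["tool_from_camera"],3))
d=np.load("top0.npy");P,u,v=cloud("top",d)
m=(u>120)&(u<160)&(v>248)&(v<275)&(P[:,2]>.022)
print(P[m].min(0).round(3),P[m].max(0).round(3))
E
```

```text
[[-0.965  0.263 -0.   ]
 [ 0.263  0.965  0.   ]
 [ 0.     0.    -1.   ]] [0.16412912 0.60304626 0.24756761] [-0.17153066 -0.63146689  0.69837621]
[[ 0.    -0.965 -0.262  0.071]
 [ 1.     0.    -0.    -0.001]
 [ 0.    -0.262  0.965 -0.136]
 [ 0.     0.     0.     1.   ]]
[0.337 0.178 0.023] [0.366 0.236 0.067]
```

```bash
python3 -m handwheel '[[0.168,-0.2,0.05,0,0,0.067],[0.168,-0.2,0.05,0,0,0.067],[0.168,-0.2,0.05,0,0,0.067],[0.168,-0.2,0.05,0,0,0.067],[0.168,-0.2,0.05,0,0,0.067],[0.168,-0.2,0.05,0,0,0.067],[0.168,-0.2,0.05,0,0,0.067],[0.168,-0.2,0.05,0,0,0.067]]' 1
python3 -m handwheel '[[0.168,-0.2,0.05,0,0,0.066],[0.168,-0.2,0.05,0,0,0.066],[0.168,-0.2,0.05,0,0,0.066],[0.168,-0.2,0.05,0,0,0.066],[0.168,-0.2,0.05,0,0,0.066],[0.168,-0.2,0.05,0,0,0.066],[0.168,-0.2,0.05,0,0,0.066],[0.168,-0.2,0.05,0,0,0.066]]'
cat >> h.py <<'E'
def look(name):
    st=bot.read_state();im,d=cams.capture("wrist");cv2.imwrite(f"pics/{name}.png",im);np.save(name+".npy",d)
    P,u,v=cloud("wrist",d,st)
    print(np.round(st["position"],4).tolist(),st["time_s"],np.round(np.array(st["tcp_rot"])[:,1],3))
    return st,im,d,P,u,v
def box(n,P,x,y,zl,zh,rad=.06):
    m=(np.hypot(P[:,0]-x,P[:,1]-y)<rad)&(P[:,2]>zl)&(P[:,2]<zh);Q=P[m]
    if len(Q)<5:print(n,"none");return
    c,r=cv2.minEnclosingCircle(Q[:,:2].astype(np.float32))
    print(n,len(Q),"circ",np.round(c,4),round(r,4),"mean",Q.mean(0).round(4),"z98",np.percentile(Q[:,2],98).round(4))
E
python3 - <<'E'
from h import *
st,im,d,P,u,v=look("w1")
hsv=cv2.cvtColor(im,cv2.COLOR_BGR2HSV)
m=((hsv[...,1]>60)&(hsv[...,2]>120)).astype(np.uint8)
k,_,s,c=cv2.connectedComponentsWithStats(m)
for i in range(1,k):
    if s[i,4]>300:print("blob",c[i].round(1),s[i],w2("wrist",c[i],z=.023,st=st).round(4))
for r in models.tip_of("cookie_a","wrist"):print(np.round(r["position"]),r["conf"],w2("wrist",r["position"],z=.015,st=st).round(4))
for x,y in((.644,.199),(.532,.201),(.427,.193)):
    box("ck",P,x,y,.0195,.03,.05)
E
```

```text
time_s: 1.57
position: [0.3352, 0.4008, 0.2988]
tcp_rot: [[-0.991, 0.136, 0.003], [0.136, 0.991, 0.001], [-0.003, 0.001, -1.0]]
force: [0.2, 0.4, -0.9]
opening: 0.998
grasp_force: 0.0
time_s: 2.23
position: [0.5037, 0.2007, 0.3484]
tcp_rot: [[-1.0, 0.004, 0.004], [0.004, 1.0, -0.0], [-0.004, -0.0, -1.0]]
force: [0.3, 0.9, 0.0]
opening: 0.998
grasp_force: 0.0
[0.5037, 0.2007, 0.3484] 2.2333 [ 0.004  1.    -0.   ]
blob [251.8 102.5] [ 220   70   64   66 3330] [0.4294 0.1945 0.023 ]
blob [  8.8 114.2] [  0  84  27  56 799] [ 0.4436 -0.1398  0.023 ]
blob [258.1 177.8] [ 228  149   60   59 2687] [0.5343 0.2029 0.023 ]
blob [257.  241.2] [ 229  223   57   33 1529] [0.6334 0.201  0.023 ]
blob [229.1 315.9] [209 308  43  18 366] [0.7651 0.155  0.023 ]
blob [173.1 323.3] [145 315  58  15 647] [0.779  0.0623 0.023 ]
[256. 248.] 0.77 [0.6492 0.1994 0.015 ]
[253. 104.] 0.74 [0.4313 0.1958 0.015 ]
[258. 177.] 0.59 [0.5346 0.202  0.015 ]
ck 1539 circ [0.6474 0.2012] 0.0438 mean [0.6338 0.2013 0.0222] z98 0.024
ck 2767 circ [0.5365 0.2029] 0.044 mean [0.5354 0.2028 0.0222] z98 0.024
ck 3310 circ [0.4311 0.1945] 0.0439 mean [0.4302 0.1945 0.0222] z98 0.024
```

View pics/w1.png

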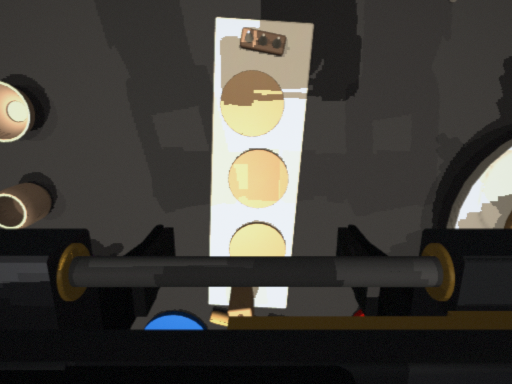

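The wrist picture shows the cone pack at (263,40) and the cookies at (252,103), (258,178) and (257,245). The circle fits have a radius of 44 mm, which is right for the cookies. Next, the vase side.

```bash
python3 -m handwheel '[[-0.02,-0.27,-0.02,0,0,0],[-0.02,-0.27,-0.02,0,0,0],[-0.02,-0.27,-0.02,0,0,0],[-0.02,-0.27,-0.02,0,0,0],[-0.02,-0.27,-0.02,0,0,0],[-0.02,-0.27,-0.02,0,0,0],[-0.02,-0.27,-0.02,0,0,0],[-0.02,-0.27,-0.02,0,0,0]]' >/dev/null
python3 -m handwheel '[[-0.02,-0.27,-0.02,0,0,0],[-0.02,-0.27,-0.02,0,0,0],[-0.02,-0.27,-0.02,0,0,0],[-0.02,-0.27,-0.02,0,0,0],[-0.02,-0.27,-0.02,0,0,0],[-0.02,-0.27,-0.02,0,0,0],[-0.02,-0.27,-0.02,0,0,0],[-0.02,-0.27,-0.02,0,0,0]]'
python3 - <<'E'
from h import *
st,im,d,P,u,v=look("w2")
box("vase lip",P,.446,-.397,.11,.13)
box("mug rim",P,.567,-.273,.078,.1,.04)
box("mug low",P,.567,-.273,.02,.07,.08)
box("lid knob",P,.587,-.385,.025,.05)
box("lid disc",P,.587,-.385,.006,.018)
box("jar rim",P,.568,-.145,.052,.07)
for q,z in(("vase_mid",.06),("mug_mid",.0425),("lid_mid",.018),("jar_mid",.03)):
  for r in models.tip_of(q,"wrist")[:4]:print(q,np.round(r["position"]),round(r["conf"],2),w2("wrist",r["position"],z=z,st=st).round(4))
E
```

```text
time_s: 3.67
position: [0.4609, -0.3392, 0.3066]
tcp_rot: [[-1.0, 0.002, 0.0], [0.002, 1.0, -0.001], [-0.0, -0.001, -1.0]]
force: [0.1, -0.6, 0.7]
opening: 0.998
grasp_force: 0.0
[0.4609, -0.3392, 0.3066] 3.6667 [ 0.002  1.    -0.001]
vase lip 961 circ [ 0.4461 -0.3972] 0.0178 mean [ 0.4459 -0.3972  0.1195] z98 0.121
mug rim 213 circ [ 0.5639 -0.2757] 0.0257 mean [ 0.5536 -0.2767  0.0829] z98 0.0852
mug low 876 circ [ 0.5536 -0.2712] 0.0423 mean [ 0.5473 -0.2751  0.0448] z98 0.0695
lid knob 106 circ [ 0.5851 -0.3834] 0.0092 mean [ 0.5819 -0.383   0.0332] z98 0.0365
lid disc 763 circ [ 0.5866 -0.3833] 0.0287 mean [ 0.5781 -0.3829  0.0113] z98 0.0134
jar rim 285 circ [ 0.5619 -0.1491] 0.0251 mean [ 0.5554 -0.1555  0.0568] z98 0.0602
vase_mid [208. 158.] 0.69 [ 0.4492 -0.3969  0.06  ]
mug_mid [306. 250.] 0.94 [ 0.5757 -0.2736  0.0425]
mug_mid [318.  22.] 0.87 [ 0.2995 -0.2714  0.0425]
mug_mid [102. 175.] 0.82 [ 0.4732 -0.5328  0.0425]
mug_mid [344. 321.] 0.76 [ 0.6844 -0.2146  0.0425]
lid_mid [227. 250.] 0.94 [ 0.5866 -0.3808  0.018 ]
jar_mid [398. 244.] 0.7 [ 0.5728 -0.1461  0.03  ]
jar_mid [208. 154.] 0.28 [ 0.4493 -0.4006  0.03  ]
```

View pics/w2.png

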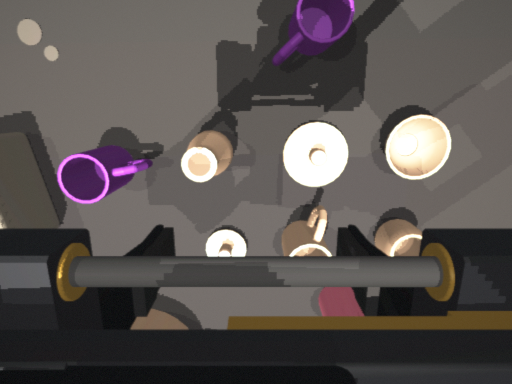

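The wrist picture shows the vase lip at (200,165), the wide lid at (315,155), the small lid at (227,248), the clay mug at (305,245), the jar at (400,240) and the bowl at (418,148). The vase lip fit has a radius of 17.8 mm at a height of 120 mm, which matches. I'll grasp the vase now.

```bash
python3 -m handwheel '[[-0.014,-0.06,-0.05,0,0,0],[-0.014,-0.06,-0.09,0,0,0],[-0.014,-0.06,-0.09,0,0,0],[-0.014,-0.06,-0.12,0,0,0],[-0.014,-0.06,-0.15,0,0,0],[-0.014,-0.06,-0.18,0,0,0],[-0.014,-0.06,-0.207,0,0,0],[-0.014,-0.06,-0.207,0,0,0]]'
python3 -m handwheel '[[0,0,0,0,0,0],[0,0,0,0,0,0],[0,0,0,0,0,0],[0,0,0,0,0,0],[0,0,0,0,0,0],[0,0,0,0,0,0],[0,0,0,0,0,0],[0,0,0,0,0,0]]' -1
```

```text
time_s: 4.58
position: [0.4445, -0.3921, 0.0959]
tcp_rot: [[-1.0, -0.002, -0.007], [-0.002, 1.0, 0.009], [0.007, 0.009, -1.0]]
force: [-0.7, 1.5, 0.3]
opening: 1.002
grasp_force: 0.0
time_s: 5.25
position: [0.4461, -0.3971, 0.1009]
tcp_rot: [[-1.0, -0.0, 0.0], [-0.0, 1.0, -0.0], [-0.0, -0.0, -1.0]]
force: [-0.0, 0.4, -0.2]
opening: 0.483
grasp_force: 0.0
```

```bash
python3 -m handwheel '[[0,0,0,0,0,0],[0,0,0,0,0,0],[0,0,0,0,0,0],[0,0,0,0,0,0],[0,0,0.005,0,0,0],[0,0,0.02,0,0,0],[0,0,0.04,0,0,0],[0,0,0.06,0,0,0]]' -1
python3 -m handwheel '[[0,0,0.02,0,0,0],[0,0,0.04,0,0,0],[0,0,0.05,0,0,0],[0,0,0.05,0,0,0],[0,0,0.05,0,0,0],[0,0,0.05,0,0,0],[0,0,0.05,0,0,0],[0,0,0.05,0,0,0]]'
```

```text
time_s: 5.92
position: [0.4456, -0.3966, 0.1602]
tcp_rot: [[-1.0, -0.0, -0.002], [-0.0, 1.0, 0.002], [0.002, 0.002, -1.0]]
force: [0.1, 0.1, -2.8]
opening: 0.38
grasp_force: 29.5
time_s: 6.58
position: [0.4456, -0.3964, 0.2091]
tcp_rot: [[-1.0, -0.0, -0.002], [-0.0, 1.0, 0.002], [0.002, 0.002, -1.0]]
force: [-0.0, -0.3, -2.0]
opening: 0.377
grasp_force: 29.5
```

```bash
python3 -m handwheel '[[0.005,0.015,0.005,0,0,0],[0.013,0.039,0.01,0,0,0],[0.023,0.069,0.01,0,0,0],[0.033,0.099,0.01,0,0,0],[0.043,0.129,0.01,0,0,0],[0.053,0.159,0.01,0,0,0],[0.063,0.189,0.01,0,0,0],[0.073,0.219,0.01,0,0,0]]'
python3 -m handwheel '[[0.01,0.03,0,0,0,0],[0.02,0.06,0,0,0,0],[0.03,0.09,0,0,0,0],[0.04,0.12,0,0,0,0],[0.05,0.15,0,0,0,0],[0.06,0.18,0,0,0,0],[0.07,0.21,0,0,0,0],[0.08,0.24,0,0,0,0]]'
python3 -m handwheel '[[0.01,0.03,0,0,0,0],[0.02,0.06,0,0,0,0],[0.03,0.09,0,0,0,0],[0.04,0.12,0,0,0,0],[0.045,0.132,0,0,0,0],[0.048,0.139,0,0,0,0],[0.048,0.139,0,0,0,0],[0.048,0.139,0,0,0,0]]'
python3 - <<'E'
from h import *
im,d=cams.capture("top");cv2.imwrite("pics/t1.png",im[100:270,90:240].repeat(3,0).repeat(3,1))
st,im,d,P,u,v=look("w3")
print(st["opening"],st["grasp_force"])
E
```

```text
time_s: 7.25
position: [0.5192, -0.1755, 0.2204]
tcp_rot: [[-1.0, -0.0, -0.001], [-0.0, 1.0, 0.001], [0.001, 0.001, -1.0]]
force: [0.1, -0.2, -1.8]
opening: 0.379
grasp_force: 29.7
time_s: 7.92
position: [0.5987, 0.0646, 0.2203]
tcp_rot: [[-1.0, -0.001, -0.001], [-0.001, 1.0, 0.0], [0.001, 0.0, -1.0]]
force: [0.8, -0.0, -2.4]
opening: 0.379
grasp_force: 29.7
time_s: 8.58
position: [0.6464, 0.2004, 0.2201]
tcp_rot: [[-1.0, -0.001, -0.002], [-0.001, 1.0, -0.001], [0.002, -0.001, -1.0]]
force: [-0.6, -0.9, -1.8]
opening: 0.377
grasp_force: 29.8
[0.6464, 0.1998, 0.2202] 8.6333 [ 0.001  1.    -0.001]
0.3761695476974334 29.797624584753066
```

```bash
python3 -m handwheel '[[0.001,0.001,-0.02,0,0,0],[0.001,0.001,-0.045,0,0,0],[0.001,0.001,-0.065,0,0,0],[0.001,0.001,-0.08,0,0,0],[0.001,0.001,-0.088,0,0,0],[0.001,0.001,-0.092,0,0,0],[0.001,0.001,-0.094,0,0,0],[0.001,0.001,-0.096,0,0,0]]'
python3 -m handwheel '[[0,0,-0.001,0,0,0],[0,0,-0.001,0,0,0],[0,0,-0.001,0,0,0],[0,0,-0.001,0,0,0],[0,0,-0.001,0,0,0],[0,0,-0.001,0,0,0],[0,0,-0.001,0,0,0],[0,0,-0.001,0,0,0]]'
```

```text
time_s: 9.35
position: [0.6489, 0.2016, 0.1254]
tcp_rot: [[-1.0, 0.001, 0.002], [0.001, 1.0, 0.0], [-0.002, 0.0, -1.0]]
force: [0.3, -0.0, -1.6]
opening: 0.381
grasp_force: 29.8
time_s: 10.02
position: [0.6482, 0.2021, 0.1237]
tcp_rot: [[-1.0, -0.0, 0.0], [-0.0, 1.0, 0.0], [-0.0, 0.0, -1.0]]
force: [-0.2, -1.2, -1.8]
opening: 0.375
grasp_force: 29.8
```

```bash
python3 -m handwheel '[[0,0,-0.001,0,0,0],[0,0,-0.001,0,0,0],[0,0,-0.001,0,0,0],[0,0,-0.002,0,0,0],[0,0,-0.002,0,0,0],[0,0,-0.002,0,0,0],[0,0,-0.002,0,0,0],[0,0,-0.002,0,0,0]]'
```

```text
time_s: 10.68
position: [0.6486, 0.2022, 0.1235]
tcp_rot: [[-1.0, -0.0, 0.002], [-0.0, 1.0, 0.0], [-0.002, 0.0, -1.0]]
force: [-2.8, -0.3, 8.6]
opening: 0.379
grasp_force: 30.2
```

Contact. Release, rise, and go for the look at the mug.

```bash
python3 -m handwheel '[[0,0,0.001,0,0,0],[0,0,0.001,0,0,0],[0,0,0.001,0,0,0],[0,0,0.001,0,0,0],[0,0,0.001,0,0,0],[0,0,0.001,0,0,0],[0,0,0.001,0,0,0],[0,0,0.001,0,0,0]]' 1
python3 -m handwheel '[[0,0,0,0,0,0],[0,0,0.01,0,0,0],[0,0,0.03,0,0,0],[0,0,0.06,0,0,0],[0,0,0.1,0,0,0],[0,0,0.14,0,0,0],[0,0,0.18,0,0,0],[0,0,0.18,0,0,0]]'
python3 -m handwheel '[[-0.08,-0.2,0,0,0,0],[-0.08,-0.2,0,0,0,0],[-0.08,-0.2,0,0,0,0],[-0.08,-0.2,0,0,0,0],[-0.08,-0.2,0,0,0,0],[-0.08,-0.2,0,0,0,0],[-0.08,-0.2,0,0,0,0],[-0.08,-0.2,0,0,0,0]]'
python3 -m handwheel '[[-0.06,-0.27,0,0,0,0],[-0.06,-0.27,0,0,0,0],[-0.06,-0.27,0,0,0,0],[-0.06,-0.27,0,0,0,0],[-0.06,-0.27,0,0,0,0],[-0.06,-0.27,0,0,0,0],[-0.06,-0.27,0,0,0,0],[-0.06,-0.27,0,0,0,0]]'
python3 - <<'E'
from h import *
T,d=cams.capture("top");cv2.imwrite("pics/t2.png",T)
Q,_,_=cloud("top",d);box("vase placed",Q,.647,.201,.12,.17)
st,im,d,P,u,v=look("w4")
box("mug rim",P,.565,-.274,.077,.1,.04)
box("mug low",P,.565,-.274,.03,.07,.08)
box("lid disc",P,.587,-.384,.006,.018)
box("lid knob",P,.587,-.384,.025,.05)
box("jar rim",P,.568,-.147,.052,.07)
for q,z in(("mug_mid",.0425),("lid_mid",.018),("jar_mid",.03)):
  for r in models.tip_of(q,"wrist")[:2]:print(q,np.round(r["position"]),round(r["conf"],2),w2("wrist",r["position"],z=z,st=st).round(4))
E
```

```text
time_s: 11.35
position: [0.6481, 0.202, 0.1223]
tcp_rot: [[-1.0, -0.0, -0.0], [-0.0, 1.0, -0.0], [0.0, -0.0, -1.0]]
force: [-0.2, -0.2, 0.5]
opening: 0.903
grasp_force: 0.0
time_s: 12.02
position: [0.6527, 0.2029, 0.3142]
tcp_rot: [[-1.0, -0.0, 0.02], [-0.0, 1.0, 0.003], [-0.02, 0.003, -1.0]]
force: [0.8, -0.1, 0.9]
opening: 0.998
grasp_force: 0.0
time_s: 12.68
position: [0.5685, 0.0021, 0.3032]
tcp_rot: [[-1.0, 0.001, 0.002], [0.001, 1.0, 0.001], [-0.002, 0.001, -1.0]]
force: [0.4, 0.2, -0.1]
opening: 1.005
grasp_force: 0.0
time_s: 13.35
position: [0.5091, -0.2723, 0.3027]
tcp_rot: [[-1.0, 0.003, 0.002], [0.003, 1.0, -0.003], [-0.002, -0.003, -1.0]]
force: [-0.2, -0.2, 0.9]
opening: 0.995
grasp_force: 0.0
vase placed 155 circ [0.6472 0.1996] 0.0181 mean [0.6453 0.1979 0.1398] z98 0.1454
[0.5092, -0.2694, 0.3024] 13.4 [ 0.002  1.    -0.   ]
mug rim 619 circ [ 0.5762 -0.2749] 0.029 mean [ 0.5765 -0.2749  0.083 ] z98 0.0854
mug low 954 circ [ 0.5575 -0.2698] 0.0454 mean [ 0.5705 -0.273   0.0527] z98 0.0696
lid disc 985 circ [ 0.587  -0.3833] 0.029 mean [ 0.5828 -0.3807  0.0113] z98 0.0134
lid knob 163 circ [ 0.5868 -0.3833] 0.0098 mean [ 0.5846 -0.3819  0.0338] z98 0.0366
jar rim 484 circ [ 0.5705 -0.1431] 0.0279 mean [ 0.5633 -0.144   0.0574] z98 0.0603
mug_mid [253. 215.] 0.86 [ 0.5738 -0.2741  0.0425]
mug_mid [ 33. 136.] 0.82 [ 0.4728 -0.5382  0.0425]
lid_mid [176. 217.] 0.56 [ 0.585  -0.3795  0.018 ]
jar_mid [352. 210.] 0.96 [ 0.5711 -0.1436  0.03  ]
```

View pics/w4.png

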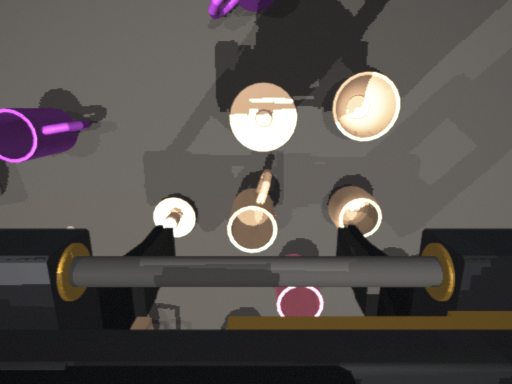

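The mug rim is at (252,228) with its handle towards the robot, the jar is at (358,212), the small lid at (174,217) and the pink mug at (300,300). The mug rim radius of 29 mm matches.

```bash
python3 -m handwheel '[[0.03,-0.004,-0.01,0,0,0],[0.06,-0.007,-0.03,0,0,0],[0.068,-0.007,-0.06,0,0,0],[0.068,-0.007,-0.09,0,0,0],[0.068,-0.007,-0.12,0,0,0],[0.068,-0.007,-0.14,0,0,0],[0.068,-0.007,-0.16,0,0,0],[0.068,-0.007,-0.16,0,0,0]]'
python3 -m handwheel '[[0,0,-0.02,0,0,0],[0,0,-0.04,0,0,0],[0,0,-0.06,0,0,0],[0,0,-0.075,0,0,0],[0,0,-0.082,0,0,0],[0,0,-0.082,0,0,0],[0,0,-0.082,0,0,0],[0,0,-0.082,0,0,0]]'
python3 -m handwheel '[[0,0,0,0,0,0],[0,0,0,0,0,0],[0,0,0,0,0,0],[0,0,0,0,0,0],[0,0,0,0,0,0],[0,0,0,0,0,0],[0,0,0,0,0,0],[0,0,0,0,0,0]]' -1
```

```text
time_s: 14.27
position: [0.5744, -0.2711, 0.1382]
tcp_rot: [[-1.0, -0.003, -0.007], [-0.003, 1.0, 0.006], [0.007, 0.006, -1.0]]
force: [0.0, -0.2, -0.3]
opening: 0.996
grasp_force: 0.0
time_s: 14.93
position: [0.5773, -0.2752, 0.0621]
tcp_rot: [[-1.0, -0.001, 0.002], [-0.001, 1.0, -0.002], [-0.002, -0.002, -1.0]]
force: [-0.4, 0.3, 0.5]
opening: 1.002
grasp_force: 0.0
time_s: 15.6
position: [0.5761, -0.2747, 0.0608]
tcp_rot: [[-1.0, 0.0, -0.0], [0.0, 1.0, 0.001], [0.0, 0.001, -1.0]]
force: [0.8, 1.4, 2.2]
opening: 0.673
grasp_force: 30.0
```

```bash
python3 -m handwheel '[[0,0,0,0,0,0],[0,0,0.005,0,0,0],[0,0,0.02,0,0,0],[0,0,0.045,0,0,0],[0,0,0.075,0,0,0],[0,0,0.105,0,0,0],[0,0,0.13,0,0,0],[0,0,0.139,0,0,0]]'
python3 -m handwheel '[[-0.005,0.015,0,0,0,0],[-0.015,0.04,0,0,0,0],[-0.025,0.07,0,0,0,0],[-0.035,0.1,0,0,0,0],[-0.045,0.13,0,0,0,-0.03],[-0.055,0.16,0,0,0,-0.07],[-0.065,0.19,0,0,0,-0.12],[-0.075,0.22,0,0,0,-0.17]]'
python3 -m handwheel '[[-0.009,0.03,0,0,0,-0.05],[-0.019,0.06,0,0,0,-0.1],[-0.029,0.09,0,0,0,-0.15],[-0.039,0.13,0,0,0,-0.18],[-0.049,0.17,0,0,0,-0.18],[-0.059,0.21,0,0,0,-0.18],[-0.066,0.238,0,0,0,-0.18],[-0.07,0.25,0,0,0,-0.18]]'
python3 -m handwheel '[[0,0,0,0,0,0],[0,0,0,0,0,0],[0,0,-0.02,0,0,0],[0,0,-0.045,0,0,0],[0,0,-0.07,0,0,0],[0,0,-0.09,0,0,0],[0,0,-0.1,0,0,0],[0,0,-0.108,0,0,0]]'
python3 - <<'E'
from h import *
im,d=cams.capture("scene");cv2.imwrite("pics/s2.png",im[120:330,230:450].repeat(2,0).repeat(2,1))
E
```

```text
time_s: 16.27
position: [0.5777, -0.2764, 0.2034]
tcp_rot: [[-1.0, -0.0, 0.005], [-0.0, 1.0, -0.005], [-0.005, -0.005, -1.0]]
force: [-0.2, 0.1, -2.5]
opening: 0.676
grasp_force: 30.0
time_s: 16.93
position: [0.4997, -0.0536, 0.1984]
tcp_rot: [[-0.941, 0.338, -0.002], [0.338, 0.941, 0.0], [0.002, -0.0, -1.0]]
force: [0.3, 0.3, -3.7]
opening: 0.672
grasp_force: 30.0
time_s: 17.6
position: [0.429, 0.198, 0.1986]
tcp_rot: [[-0.767, 0.641, -0.002], [0.641, 0.767, 0.0], [0.002, -0.001, -1.0]]
force: [-0.5, -0.3, -2.8]
opening: 0.665
grasp_force: 30.0
time_s: 18.27
position: [0.4311, 0.1935, 0.0898]
tcp_rot: [[-0.764, 0.646, -0.002], [0.646, 0.764, -0.001], [0.001, -0.002, -1.0]]
force: [0.5, -0.3, -2.6]
opening: 0.67
grasp_force: 30.0
```

View pics/s2.png

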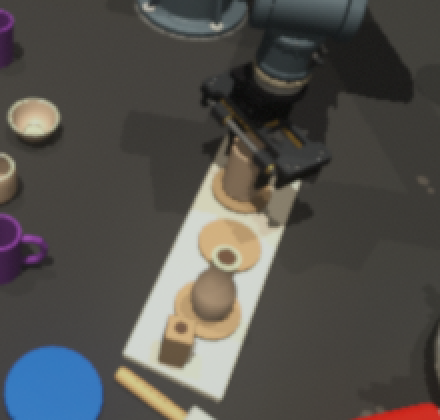

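The crop shows the vase upright on the post-end cookie at (212,295) and the mug just above the cone-end cookie at (240,180). I'll lower it.

```bash
python3 -m handwheel '[[0,0,-0.003,0,0,0],[0,0,-0.005,0,0,0],[0,0,-0.007,0,0,0],[0,0,-0.008,0,0,0],[0,0,-0.009,0,0,0],[0,0,-0.009,0,0,0],[0,0,-0.009,0,0,0],[0,0,-0.009,0,0,0]]'
```

```text
time_s: 18.98
position: [0.4317, 0.195, 0.0837]
tcp_rot: [[-0.765, 0.644, 0.002], [0.644, 0.765, -0.0], [-0.002, 0.001, -1.0]]
force: [-1.4, -1.8, 5.0]
opening: 0.668
grasp_force: 30.0
```

```bash
python3 -m handwheel '[[0,0,0,0,0,0],[0,0,0,0,0,0],[0,0,0,0,0,0],[0,0,0,0,0,0],[0,0,0,0,0,0],[0,0,0,0,0,0],[0,0,0,0,0,0],[0,0,0,0,0,0]]' 1
python3 -m handwheel '[[0,0,0.01,0,0,0],[0,0,0.03,0,0,0],[0,0,0.06,0,0,0],[0,0,0.1,0,0,0],[0,0,0.14,0,0,0],[0,0,0.18,0,0,0],[0,0,0.217,0,0,0],[0,0,0.217,0,0,0]]'
python3 -m handwheel '[[0.03,-0.2,0,0,0,0.2],[0.03,-0.2,0,0,0,0.2],[0.03,-0.2,0,0,0,0.2],[0.03,-0.2,0,0,0,0.2],[0.03,-0.2,0,0,0,0.2],[0.03,-0.2,0,0,0,0.2],[0.03,-0.2,0,0,0,0.2],[0.03,-0.2,0,0,0,0.2]]'
python3 -m handwheel '[[0.04,-0.135,0,0,0,0.15],[0.04,-0.135,0,0,0,0.15],[0.04,-0.135,0,0,0,0.15],[0.04,-0.135,0,0,0,0.15],[0.04,-0.135,0,0,0,0.15],[0.04,-0.135,0,0,0,0.15],[0.04,-0.135,0,0,0,0.15],[0.04,-0.135,0,0,0,0.15]]'
python3 - <<'E'
from h import *
T,d=cams.capture("top");cv2.imwrite("pics/t3.png",T)
Q,_,_=cloud("top",d);box("vase",Q,.647,.201,.12,.17);box("mug",Q,.431,.1945,.098,.13,.05)
st,im,d,P,u,v=look("w5")
box("jar rim",P,.5705,-.1431,.052,.07,.05)
print(w2("wrist",(352,210),z=.03,st=st))
E
```

```text
time_s: 19.65
position: [0.4311, 0.195, 0.0825]
tcp_rot: [[-0.765, 0.644, -0.0], [0.644, 0.765, -0.0], [0.0, -0.0, -1.0]]
force: [0.5, -0.0, 0.5]
opening: 0.993
grasp_force: 0.0
time_s: 20.32
position: [0.4351, 0.196, 0.3068]
tcp_rot: [[-0.765, 0.644, 0.016], [0.644, 0.765, 0.003], [-0.01, 0.012, -1.0]]
force: [1.3, 0.5, 0.2]
opening: 1.001
grasp_force: 0.0
time_s: 20.98
position: [0.4607, -0.0054, 0.2989]
tcp_rot: [[-0.955, 0.298, -0.001], [0.298, 0.955, 0.001], [0.002, 0.001, -1.0]]
force: [-0.4, -0.0, -0.3]
opening: 0.995
grasp_force: 0.0
time_s: 21.65
position: [0.5004, -0.1377, 0.2992]
tcp_rot: [[-1.0, -0.002, -0.001], [-0.002, 1.0, 0.001], [0.001, 0.001, -1.0]]
force: [-0.2, 0.2, -0.5]
opening: 0.996
grasp_force: 0.0
vase 158 circ [0.6475 0.1994] 0.018 mean [0.6453 0.1978 0.1393] z98 0.1452
mug 65 circ [0.4335 0.1969] 0.0286 mean [0.4411 0.2064 0.1057] z98 0.111
[0.5006, -0.1379, 0.2994] 21.7 [-0.003  1.     0.001]
jar rim 528 circ [ 0.571  -0.1421] 0.028 mean [ 0.5667 -0.1418  0.0578] z98 0.0606
[ 0.56011257 -0.0128013   0.03      ]
```

```bash
python3 -m handwheel '[[0.03,-0.003,-0.02,0,0,0],[0.06,-0.003,-0.04,0,0,0],[0.07,-0.003,-0.07,0,0,0],[0.07,-0.003,-0.1,0,0,0],[0.07,-0.003,-0.13,0,0,0],[0.07,-0.003,-0.16,0,0,0],[0.07,-0.003,-0.18,0,0,0],[0.07,-0.003,-0.18,0,0,0]]'
python3 -m handwheel '[[0,0,-0.02,0,0,0],[0,0,-0.04,0,0,0],[0,0,-0.06,0,0,0],[0,0,-0.075,0,0,0],[0,0,-0.081,0,0,0],[0,0,-0.081,0,0,0],[0,0,-0.081,0,0,0],[0,0,-0.081,0,0,0]]'
python3 -m handwheel '[[0,0,0,0,0,0],[0,0,0,0,0,0],[0,0,0,0,0,0],[0,0,0,0,0,0],[0,0,0,0,0,0],[0,0,0,0,0,0],[0,0,0,0,0,0],[0,0,0,0,0,0]]' -1
```

```text
time_s: 22.42
position: [0.5681, -0.1406, 0.1154]
tcp_rot: [[-1.0, -0.001, -0.009], [-0.001, 1.0, 0.004], [0.009, 0.004, -1.0]]
force: [-0.9, -0.5, 0.7]
opening: 0.997
grasp_force: 0.0
time_s: 23.08
position: [0.5722, -0.1432, 0.0401]
tcp_rot: [[-1.0, -0.001, 0.003], [-0.001, 1.0, -0.001], [-0.003, -0.001, -1.0]]
force: [0.4, 0.1, 0.4]
opening: 1.001
grasp_force: 0.0
time_s: 23.75
position: [0.5712, -0.1427, 0.0388]
tcp_rot: [[-1.0, 0.0, 0.0], [0.0, 1.0, 0.0], [-0.0, 0.0, -1.0]]
force: [0.2, 1.3, 3.4]
opening: 0.673
grasp_force: 30.0
```

```bash
python3 -m handwheel '[[0,0,0.003,0,0,0],[0,0,0.015,0,0,0],[0,0,0.035,0,0,0],[0,0,0.06,0,0,0],[0,0,0.085,0,0,0],[0,0,0.105,0,0,0],[0,0,0.111,0,0,0],[0,0,0.111,0,0,0]]'
python3 -m handwheel '[[-0.002,0.012,0,0,0,0],[-0.004,0.035,0,0,0,0],[-0.007,0.065,0,0,0,0],[-0.01,0.095,0,0,0,0],[-0.013,0.125,0,0,0,0],[-0.016,0.155,0,0,0,0],[-0.019,0.185,0,0,0,0],[-0.022,0.215,0,0,0,0]]'
python3 -m handwheel '[[-0.004,0.03,0,0,0,0],[-0.007,0.06,0,0,0,0],[-0.01,0.09,0,0,0,0],[-0.012,0.115,0,0,0,0],[-0.013,0.127,0,0,0,0],[-0.013,0.131,0,0,0,0],[-0.013,0.131,0,0,0,0],[-0.013,0.131,0,0,0,0]]'
python3 - <<'E'
from h import *
st,im,d,P,u,v=look("w6")
print(st["opening"])
p=st["position"]
m=(np.hypot(P[:,0]-p[0],P[:,1]-p[1])<.034)&(P[:,2]>p[2]-.045)&(P[:,2]<p[2]+.03)
print(m.sum());cv2.imwrite("pics/w6b.png",im)
E
```

```text
time_s: 24.42
position: [0.5722, -0.1436, 0.1518]
tcp_rot: [[-1.0, -0.0, 0.004], [-0.0, 1.0, -0.002], [-0.004, -0.002, -1.0]]
force: [-0.2, 0.6, -2.6]
opening: 0.667
grasp_force: 30.0
time_s: 25.08
position: [0.5467, 0.0742, 0.1475]
tcp_rot: [[-1.0, -0.0, -0.005], [-0.0, 1.0, 0.001], [0.005, 0.001, -1.0]]
force: [-0.3, 0.6, -2.6]
opening: 0.669
grasp_force: 30.0
time_s: 25.75
position: [0.5357, 0.2022, 0.1488]
tcp_rot: [[-1.0, -0.0, -0.002], [-0.0, 1.0, -0.001], [0.002, -0.001, -1.0]]
force: [0.4, 0.2, -1.1]
opening: 0.668
grasp_force: 30.0
[0.5357, 0.2022, 0.1488] 25.75 [-0.     1.    -0.001]
0.6675453362794453
11546
```

View pics/w6.png

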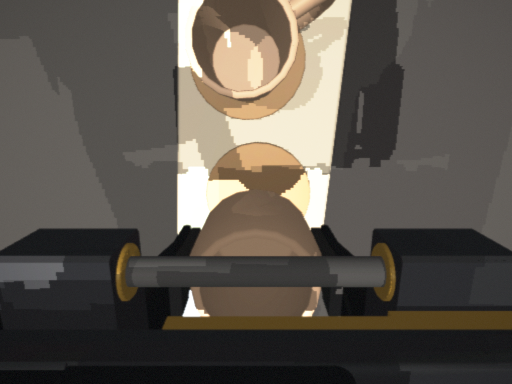

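The jar is held level at (258,260) over the middle cookie at (258,180), and the mug is standing on its own cookie at (245,40). Lower and release.

```bash
python3 -m handwheel '[[0,0,-0.02,0,0,0],[0,0,-0.04,0,0,0],[0,0,-0.06,0,0,0],[0,0,-0.075,0,0,0],[0,0,-0.083,0,0,0],[0,0,-0.086,0,0,0],[0,0,-0.088,0,0,0],[0,0,-0.089,0,0,0]]'
python3 -m handwheel '[[0,0,0,0,0,0],[0,0,0,0,0,0],[0,0,0,0,0,0],[0,0,0,0,0,0],[0,0,0,0,0,0],[0,0,0,0,0,0],[0,0,0,0,0,0],[0,0,0,0,0,0]]'
```

```text
time_s: 26.47
position: [0.536, 0.2019, 0.0617]
tcp_rot: [[-1.0, 0.0, -0.001], [0.0, 1.0, -0.001], [0.001, -0.001, -1.0]]
force: [-3.8, -2.7, 9.8]
opening: 0.67
grasp_force: 30.0
time_s: 27.13
position: [0.5371, 0.2027, 0.0617]
tcp_rot: [[-1.0, -0.001, 0.002], [-0.001, 1.0, -0.0], [-0.002, -0.0, -1.0]]
force: [-1.1, -3.7, 6.0]
opening: 0.669
grasp_force: 30.0
```

```bash
python3 -m handwheel '[[0,0,0,0,0,0],[0,0,0,0,0,0],[0,0,0,0,0,0],[0,0,0,0,0,0],[0,0,0,0,0,0],[0,0,0,0,0,0],[0,0,0,0,0,0],[0,0,0,0,0,0]]' 1
python3 -m handwheel '[[0,0,0.01,0,0,0],[0,0,0.03,0,0,0],[0,0,0.06,0,0,0],[0,0,0.1,0,0,0],[0,0,0.14,0,0,0],[0,0,0.18,0,0,0],[0,0,0.215,0,0,0],[0,0,0.239,0,0,0]]'
python3 -m handwheel '[[-0.04,0,0,0,0,0],[-0.07,0,0,0,0,0],[-0.07,0,0,0,0,0],[-0.07,0,0,0,0,0],[-0.07,0,0,0,0,0],[-0.07,0,0,0,0,0],[-0.07,0,0,0,0,0],[-0.07,0,0,0,0,0]]'
python3 - <<'E'
from h import *
st,im,d,P,u,v=look("w7")
box("jar rim",P,.5365,.203,.075,.095,.05)
box("jar top",P,.5365,.203,.0805,.086,.05)
box("mug rim",P,.431,.1945,.1,.115,.05)
box("vase",P,.647,.2,.13,.16,.05)
for z in(.02,.06,.08,.1):pass
E
```

```text
time_s: 27.8
position: [0.5361, 0.2031, 0.0604]
tcp_rot: [[-1.0, -0.0, -0.0], [-0.0, 1.0, 0.0], [0.0, 0.0, -1.0]]
force: [-0.2, -0.3, 0.2]
opening: 0.994
grasp_force: 0.0
time_s: 28.47
position: [0.537, 0.2033, 0.3046]
tcp_rot: [[-1.0, -0.0, 0.006], [-0.0, 1.0, 0.001], [-0.006, 0.001, -1.0]]
force: [0.8, -0.2, -0.7]
opening: 0.999
grasp_force: 0.0
time_s: 29.13
position: [0.4671, 0.203, 0.2993]
tcp_rot: [[-1.0, 0.0, 0.0], [0.0, 1.0, 0.0], [-0.0, 0.0, -1.0]]
force: [0.4, -0.0, 0.1]
opening: 1.002
grasp_force: 0.0
[0.4671, 0.203, 0.2993] 29.1333 [0. 1. 0.]
jar rim 600 circ [0.5368 0.2013] 0.0281 mean [0.5321 0.2015 0.0807] z98 0.0835
jar top 414 circ [0.537  0.2012] 0.0266 mean [0.5355 0.2016 0.082 ] z98 0.0836
mug rim 735 circ [0.4323 0.1937] 0.029 mean [0.4327 0.1937 0.1066] z98 0.1085
vase none
```

View pics/w7.png

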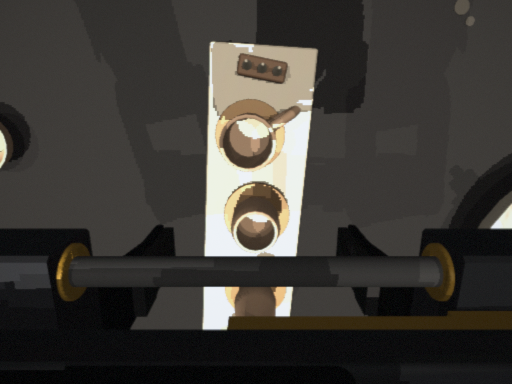

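The jar at (256,230) and the mug at (248,142) are both standing centred, with rims at 83 mm and 108 mm. Now the small lid.

```bash
python3 -m handwheel '[[0.025,-0.3,0,0,0,0],[0.025,-0.3,0,0,0,0],[0.025,-0.3,0,0,0,0],[0.025,-0.3,0,0,0,0],[0.025,-0.3,0,0,0,0],[0.025,-0.3,0,0,0,0],[0.025,-0.3,0,0,0,0],[0.025,-0.3,0,0,0,0]]' >/dev/null
python3 -m handwheel '[[0.026,-0.286,-0.05,0,0,0],[0.026,-0.286,-0.05,0,0,0],[0.026,-0.286,-0.05,0,0,0],[0.026,-0.286,-0.05,0,0,0],[0.026,-0.286,-0.05,0,0,0],[0.026,-0.286,-0.05,0,0,0],[0.026,-0.286,-0.05,0,0,0],[0.026,-0.286,-0.05,0,0,0]]'
python3 - <<'E'
from h import *
st,im,d,P,u,v=look("w8")
box("lid disc",P,.587,-.3833,.006,.018)
box("lid knob",P,.587,-.3833,.025,.05)
E
```

```text
time_s: 30.52
position: [0.5173, -0.391, 0.2472]
tcp_rot: [[-1.0, 0.005, 0.001], [0.005, 1.0, -0.004], [-0.001, -0.004, -1.0]]
force: [0.2, -0.2, -0.4]
opening: 1.002
grasp_force: 0.0
[0.5173, -0.391, 0.2472] 30.5167 [ 0.005  1.    -0.004]
lid disc 1402 circ [ 0.587  -0.3838] 0.0291 mean [ 0.5848 -0.3836  0.0112] z98 0.0129
lid knob 235 circ [ 0.5872 -0.3837] 0.01 mean [ 0.5853 -0.3837  0.0339] z98 0.0363
```

```bash
python3 -m handwheel '[[0.03,-0.001,-0.02,0,0,0],[0.06,-0.001,-0.05,0,0,0],[0.07,-0.001,-0.08,0,0,0],[0.07,-0.001,-0.11,0,0,0],[0.07,-0.001,-0.14,0,0,0],[0.07,-0.001,-0.16,0,0,0],[0.07,-0.001,-0.17,0,0,0],[0.07,-0.001,-0.17,0,0,0]]'
python3 -m handwheel '[[0,0,-0.015,0,0,0],[0,0,-0.028,0,0,0],[0,0,-0.036,0,0,0],[0,0,-0.039,0,0,0],[0,0,-0.039,0,0,0],[0,0,-0.039,0,0,0],[0,0,-0.039,0,0,0],[0,0,-0.039,0,0,0]]'
python3 -m handwheel '[[0,0,0,0,0,0],[0,0,0,0,0,0],[0,0,0,0,0,0],[0,0,0,0,0,0],[0,0,0,0,0,0],[0,0,0,0,0,0],[0,0,0,0,0,0],[0,0,0,0,0,0]]' -1
python3 -m handwheel '[[0,0,0,0,0,0],[0,0,0,0,0,0],[0,0,0,0,0,0],[0,0,0,0,0,0],[0,0,0,0,0,0],[0,0,0,0,0,0],[0,0,0,0,0,0],[0,0,0,0,0,0]]'
```

```text
time_s: 31.23
position: [0.5859, -0.3813, 0.0765]
tcp_rot: [[-1.0, -0.001, -0.005], [-0.001, 1.0, 0.005], [0.005, 0.005, -1.0]]
force: [-0.1, -0.2, 0.1]
opening: 0.999
grasp_force: 0.0
time_s: 31.9
position: [0.5876, -0.3844, 0.0414]
tcp_rot: [[-1.0, -0.0, 0.001], [-0.0, 1.0, -0.001], [-0.001, -0.001, -1.0]]
force: [-0.3, 1.5, 0.5]
opening: 1.001
grasp_force: 0.0
time_s: 32.57
position: [0.5871, -0.3839, 0.0405]
tcp_rot: [[-1.0, -0.0, -0.0], [-0.0, 1.0, 0.0], [0.0, 0.0, -1.0]]
force: [-0.1, -0.5, 0.1]
opening: 0.48
grasp_force: 0.0
time_s: 33.23
position: [0.5871, -0.384, 0.0405]
tcp_rot: [[-1.0, -0.0, -0.0], [-0.0, 1.0, 0.0], [0.0, 0.0, -1.0]]
force: [0.7, 0.2, -0.2]
opening: 0.208
grasp_force: 30.0
```

```bash
python3 -m handwheel '[[0,0,0.005,0,0,0],[0,0,0.02,0,0,0],[0,0,0.045,0,0,0],[0,0,0.075,0,0,0],[0,0,0.105,0,0,0],[0,0,0.135,0,0,0],[0,0,0.155,0,0,0],[0,0,0.159,0,0,0]]'
python3 -m handwheel '[[-0.002,0.015,0,0,0,0],[-0.004,0.04,0,0,0,0],[-0.007,0.07,0,0,0,0],[-0.01,0.1,0,0,0,0],[-0.012,0.13,0,0,0,0],[-0.014,0.16,0,0,0,0],[-0.016,0.19,0,0,0,0],[-0.018,0.22,0,0,0,0]]'
python3 -m handwheel '[[-0.002,0.03,0,0,0,0],[-0.004,0.06,0,0,0,0],[-0.007,0.09,0,0,0,0],[-0.01,0.12,0,0,0,0],[-0.012,0.15,0,0,0,0],[-0.014,0.18,0,0,0,0],[-0.016,0.21,0,0,0,0],[-0.018,0.24,0,0,0,0]]'
python3 -m handwheel '[[-0.004,0.03,0,0,0,0],[-0.009,0.06,0,0,0,0],[-0.012,0.09,0,0,0,0],[-0.014,0.115,0,0,0,0],[-0.014,0.124,0,0,0,0],[-0.014,0.126,0,0,0,0],[-0.014,0.126,0,0,0,0],[-0.014,0.126,0,0,0,0]]'
python3 - <<'E'
from h import *
st,im,d,P,u,v=look("w9");print(st["opening"],st["grasp_force"])
x,y,z=st["position"]
box("lid",P,x,y,z-.045,z-.02,.045)
E
```

```text
time_s: 33.9
position: [0.5894, -0.3859, 0.2065]
tcp_rot: [[-1.0, -0.0, 0.008], [-0.0, 1.0, -0.008], [-0.008, -0.008, -1.0]]
force: [-0.0, -0.3, -0.8]
opening: 0.211
grasp_force: 30.0
time_s: 34.57
position: [0.5683, -0.1623, 0.1992]
tcp_rot: [[-1.0, 0.0, -0.001], [0.0, 1.0, 0.001], [0.001, 0.001, -1.0]]
force: [0.9, -0.1, 0.2]
opening: 0.211
grasp_force: 30.0
time_s: 35.23
position: [0.5503, 0.0775, 0.1992]
tcp_rot: [[-1.0, -0.0, -0.001], [-0.0, 1.0, 0.0], [0.001, 0.0, -1.0]]
force: [0.6, 0.3, -0.2]
opening: 0.21
grasp_force: 30.0
time_s: 35.9
position: [0.5372, 0.2009, 0.1993]
tcp_rot: [[-1.0, 0.0, -0.001], [0.0, 1.0, -0.001], [0.001, -0.001, -1.0]]
force: [0.4, -0.3, -0.8]
opening: 0.209
grasp_force: 30.0
[0.5372, 0.2009, 0.1993] 35.9 [ 0.     1.    -0.001]
0.20926566523710374 29.999767066910863
lid 3698 circ [0.5305 0.1999] 0.0278 mean [0.5226 0.1997 0.1706] z98 0.178
```

View pics/w9.png

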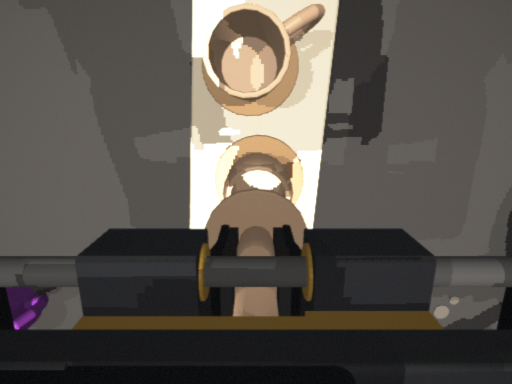

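The lid is held level at (256,225) over the jar at (258,180). I'll lower it carefully.

```bash
python3 -m handwheel '[[0,0,-0.02,0,0,0],[0,0,-0.04,0,0,0],[0,0,-0.055,0,0,0],[0,0,-0.065,0,0,0],[0,0,-0.072,0,0,0],[0,0,-0.076,0,0,0],[0,0,-0.079,0,0,0],[0,0,-0.081,0,0,0]]'
python3 -m handwheel '[[0,0,0,0,0,0],[0,0,-0.001,0,0,0],[0,0,-0.001,0,0,0],[0,0,-0.002,0,0,0],[0,0,-0.002,0,0,0],[0,0,-0.003,0,0,0],[0,0,-0.003,0,0,0],[0,0,-0.003,0,0,0]]'
```

```text
time_s: 36.62
position: [0.5376, 0.2018, 0.1188]
tcp_rot: [[-1.0, 0.0, 0.001], [0.0, 1.0, 0.0], [-0.001, 0.0, -1.0]]
force: [-0.3, 0.5, -0.4]
opening: 0.208
grasp_force: 30.0
time_s: 37.28
position: [0.5373, 0.2022, 0.1162]
tcp_rot: [[-1.0, -0.0, 0.001], [-0.0, 1.0, 0.0], [-0.001, 0.0, -1.0]]
force: [-1.5, -0.9, 4.3]
opening: 0.21
grasp_force: 30.0
```

Contact came at the seated height (TCP 0.116–0.117). Release, rise and check.

```bash
python3 -m handwheel '[[0,0,0,0,0,0],[0,0,0,0,0,0],[0,0,0,0,0,0],[0,0,0,0,0,0],[0,0,0,0,0,0],[0,0,0,0,0,0],[0,0,0,0,0,0],[0,0,0,0,0,0]]' 1
python3 -m handwheel '[[0,0,0.005,0,0,0],[0,0,0.02,0,0,0],[0,0,0.05,0,0,0],[0,0,0.08,0,0,0],[0,0,0.12,0,0,0],[0,0,0.15,0,0,0],[0,0,0.18,0,0,0],[0,0,0.184,0,0,0]]'
python3 -m handwheel '[[-0.04,0,0,0,0,0],[-0.07,0,0,0,0,0],[-0.07,0,0,0,0,0],[-0.07,0,0,0,0,0],[-0.07,0,0,0,0,0],[-0.07,0,0,0,0,0],[-0.07,0,0,0,0,0],[-0.07,0,0,0,0,0]]'
python3 - <<'E'
from h import *
st,im,d,P,u,v=look("w10");print(st["opening"],st["grasp_force"])
box("disc",P,.537,.2015,.083,.095,.045)
box("knob",P,.537,.2015,.103,.125,.03)
box("mug",P,.431,.1945,.1,.115,.04)
im,d=cams.capture("scene");cv2.imwrite("pics/s3.png",im[120:330,230:450].repeat(2,0).repeat(2,1))
E
```

```text
time_s: 37.95
position: [0.5371, 0.202, 0.1155]
tcp_rot: [[-1.0, -0.0, -0.0], [-0.0, 1.0, -0.0], [0.0, -0.0, -1.0]]
force: [-0.4, 0.8, 0.6]
opening: 0.731
grasp_force: 0.0
time_s: 38.62
position: [0.54, 0.2027, 0.3062]
tcp_rot: [[-1.0, -0.0, 0.012], [-0.0, 1.0, 0.002], [-0.012, 0.002, -1.0]]
force: [0.9, -0.4, 1.3]
opening: 1.0
grasp_force: 0.0
time_s: 39.28
position: [0.4681, 0.202, 0.2993]
tcp_rot: [[-1.0, 0.0, 0.0], [0.0, 1.0, -0.0], [-0.0, -0.0, -1.0]]
force: [0.0, 0.9, 1.2]
opening: 1.005
grasp_force: 0.0
[0.4681, 0.202, 0.2993] 39.2833 [ 0.  1. -0.]
1.004992737625533 0.0
disc 1569 circ [0.5374 0.2008] 0.0291 mean [0.5347 0.201  0.0872] z98 0.089
knob 257 circ [0.5372 0.2013] 0.0102 mean [0.5355 0.2009 0.11  ] z98 0.1124
mug 738 circ [0.4322 0.1936] 0.029 mean [0.4326 0.1937 0.1066] z98 0.1085
```

View pics/s3.png

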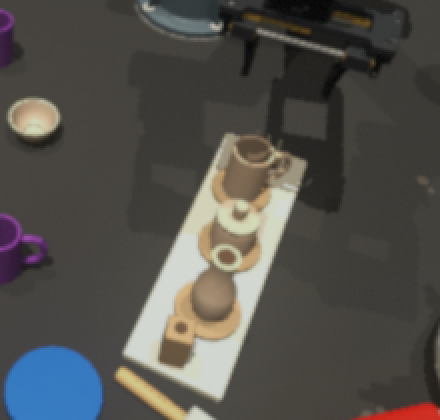

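The picture shows the mug at (245,165), the jar with its lid at (235,225) and the vase at (213,285), each upright on its cookie. The lid top is at 0.112 m and its disc at 0.088 m, so it is seated (lid 1 mm off the jar). Handing in.

```bash
python3 -c "
from rig import bot
print(bot.hand_in())"
```

```text
the job is handed in; nothing more can be done
None
```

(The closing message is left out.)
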